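Seat the cuvette carrier on the photometer's hidden carriage pin and hold it home

TASK

Pick up the off-white cuvette carrier by the rib on its top and lower it, lined up with the photometer's sprung seat, onto the carriage pin that stands somewhere along the slot inside it, feeling along the slot until the socket in its underside drops over the pin. Then press the carrier straight down against the spring until it is fully home on the deck, and finish while still holding it pressed down there, as for taking a reading. Leave the flasks and the amber bottle where they stand.

Things in the scene. Friction and masses are not known exactly. Their poses are not given: they have to be found in the camera images.
- carrier_grip (a point): Loose off-white cuvette carrier, one rigid piece, 0.16 kg: block 56 (x) x 110 (y) x 24 (z) mm; on the middle of its top a grip rib 14 (x) x 40 (y) mm, 36 high. This point: in the rib, on the centre line, 46 mm above the underside, 22 above the block's top; grip here from above, fingers closing along x. z up. Same either way round. Starts flat on the bench, left or right of the photometer.
- carrier_socket (a point): Centre of the carrier's underside: mouth of a blind socket for the pin, 18 mm wide in x, 13 mm in y, 18 mm deep, with a 2 mm chamfer. Axes as carrier_grip, which lies 46 mm above. Four capped clear cuvettes are fixed on the block at x = +-14, y = +-44 mm, tops 49 mm above this point.
- deck (a point): Fixed photometer, position and yaw vary. This point: centre of the top of its flat grey deck, 115 (x) x 220 (y) mm, 40 mm above the bench; z up, y along the carriage slot, x towards the dark housing (x = +57 to +158 mm, its top 30 mm above the deck). The carrier belongs here with its y along the slot (either way round); pressed home, its underside touches the deck.
- slot_mid (a point): Middle of the pin's range, 14 mm above the deck centre, axes as deck. The steel pin (10 mm diameter, chamfered to a 6 mm flat tip) stands upright in the slot, tip at this height, at x = 0 but anywhere in y = -14 to +14 mm: new each time, fixed during the job, not given. Visible from above until covered. On the pin's tip the carrier rides 14 mm above the deck; dropped over it, 6 mm.
- seat (a joint): Sprung aluminium frame round the slot, 52 (x) x 84 (y) mm, opening 30 x 64 mm, centred on deck, top 6 mm above the deck. Value in m, 0 = up, grows as it is pressed; 0.006 with the carrier home on the deck. Starts to move at about 4 N, needs about 10 N at 6 mm; the carrier's weight alone does not press it; it springs back when let go.
- flask_a_top (a point): Conical glass flask standing loose on the bench, 74 mm wide, 125 mm high; this point is the centre of its rim. Leave alone.
- flask_b_top (a point): Smaller conical glass flask, loose, 65 mm wide, 110 mm high; this point is the centre of its rim. Leave alone.
- amber_top (a point): Amber reagent bottle, loose, 68 mm wide, 150 mm high; this point is the centre of its top. Leave alone.

How it is judged:
By the outcome, as a careful person would: the job done as asked, in the order asked, and still so for the second after the job is handed in, while the arm keeps its last pose, push and grip.
It also fails if it takes over 51 s, if anything falls off the work surface, if the arm or the gripper's body presses on something with over 40 N, if the wrist force passes 120 N, or if a joint passes its speed limit or range.

ROBOT

A 6-joint arm with a two-finger parallel gripper is mounted at the origin on the work surface. World frame = base frame: x ahead of the robot, y to its left, z up, the work surface at z = 0. Lengths are in m, angles in rad, forces in N, time in s.
With the tool pointing down it reaches from about 0.225 to 0.875 m from the base axis. Payload 3.4 kg.
Tool frame: the origin (TCP) lies at the very end of the fingers, on their centre line; the grasp point (between the pads) lies 19 mm behind it; z points along the fingers, y is the direction in which the jaws open and shut (so a half turn about z gives the same grasp; the last joint's range is limited). The gripper opens to 85 mm and grips with 20 to 120 N. Pads are 22 mm wide; open, the fingers measure 114 mm over their backs; the gripper's body (76 mm by 85 mm) begins 54 mm behind the grasp point. The pads swing forward as they close: fully open they stand 13 mm farther back than shut.
Start: joints at [-1.316, 0.276, 1.505, -0, 1.361, -0.121], TCP at [0.211, -0.535, 0.231] pointing down, gripper open.
Joint ranges: [-2.89, 2.89], [-0.75, 2.08], [0.22, 2.7], [-1.18, 4.32], [0.11, 2.71], [-2.7, 2.7]. Speed limits (rad/s): [2.57, 2.57, 3.14, 3.14, 3.14, 3.14].

INTERFACE

Orientations are given as a unit quaternion [w, x, y, z].
In Python, from rig import manip gives the robot as it stands. The module is installed in compiled form; this text tells all that it offers.
- The arm moves only by the tool carry_out, never from a script. Its argument "moves" is one flat list of numbers, 5 for each row, row after row: the opening in per cent of the stroke, from 0 (shut) to 100 (fully open), then the shift along the world's x, y, z in cm, then the turn about the world's z in rad. A call has exactly 10 rows; each row shifts and turns the commanded pose from where the row before left it; what a row does not reach is not made up. A row lasts 1/10 s, in which the tool goes at most 50 mm and 8.59 degrees, less where a joint would pass 70% of its speed; a pose out of reach is approached as far as the arm can. A call is refused whole if a number of a shift passes 5 or a number of a turn 0.15, either way. A call with a gripper value outside its range is refused whole. The fingers move at their own pace and stop on an object; "squeeze" is the grip in N (left out, the last holds). Time passes only in rows, so rows that do not move let the fingers close, or fill a call up. It gives the time, the measured TCP pose, the force and the opening at its end, in the units of the state.
- manip.get_state(): the state, without advancing time (a new reading comes with each control period).
- manip.get_image(name): name is "side" or "top"; returns the picture (384x512x3 uint8, red, green, blue); there is no depth.
- manip.camera_info(name): a dict with "fov_y" (degrees; the focal length in pixels is half the picture's height over the tangent of half this angle, whatever the lens; pixels are square), "cx", "cy" (the principal point, pixels), "dist" ([k1, k2, p1, p2, k3] as OpenCV has them; the pictures are not rectified), "rvec" (rotation vector, rad) and "tvec" (3), from world to camera coordinates, as OpenCV has them. Camera axes: x right, y down, z forward; pixel columns grow to the right and rows downward; lengths in m; the calibration is good to about 2 mm. A picture is of the moment at which its call begins. camera_info takes no time and is no camera call.
- manip.sign_off(): hands the job in, once; it reports no verdict.
The state is a dict: "clock": time; "qpos": joint angles; "qd": joint speeds; "effort": joint torques, N m; "position": TCP position; "ee_rot": TCP orientation; "contact_force": force on the tool from outside, world axes, zero at the start; "moment": the same for the moment, N m; "width": finger opening in m.
Only numpy, scipy, OpenCV 4.12 (cv2) and the standard library are available. Lean on these libraries where they do the work, as an engineer would, in place of code of your own. Each camera call takes 0.05 s, during which the arm holds its last target. There are 200 camera calls.

## Working session

There is one attempt and no reset: what is moved stays moved. The work goes in short steps, Python scripts to look and compute and a tool call to move; the robot and the scene stay as the last step left them, time stands still between calls to the robot, and variables do not carry over. Pictures are saved under pics/ and viewed, about 8 in all and at most 12, crops included, and the job is handed in when it is done.

Besides the shell and the picture viewer there is one more tool, called after "Call:" as name(argument=value, ...) on one line, values as JSON. carry_out: Moves the arm, as the interface text tells. Its arguments: {"type":"object","properties":{"moves":{"type":"array","items":{"type":"number"}},"squeeze":{"type":"number"}},"required":["moves"]}

```bash
mkdir -p pics; cat > h.py <<'E'
import numpy as np, cv2
from rig import manip
def cam(n):
    c=manip.camera_info(n); f=192/np.tan(np.radians(c["fov_y"])/2)
    K=np.array([[f,0,c["cx"]],[0,f,c["cy"]],[0,0,1.]]); return K,np.array(c["dist"],float),np.array(c["rvec"],float),np.array(c["tvec"],float)
def back(n,uv,z):
    K,d,r,t=cam(n); R=cv2.Rodrigues(r)[0]
    p=cv2.undistortPoints(np.array(uv,float).reshape(-1,1,2),K,d).reshape(-1,2)
    D=np.c_[p,np.ones(len(p))]@R; C=-R.T@t
    return C+D*((np.broadcast_to(z,len(p))-C[2])/D[:,2])[:,None]
def proj(n,X):
    K,d,r,t=cam(n); return cv2.projectPoints(np.array(X,float).reshape(-1,3),r,t,K,d)[0].reshape(-1,2)
def snap(n,name):
    im=manip.get_image(n); cv2.imwrite(f"pics/{name}.png",im[:,:,::-1]); return im
E
python3 - <<'E'
from h import *
for n in("top","side"):
    snap(n,n+"0"); K,d,r,t=cam(n); print(n,K[0,0],d,-cv2.Rodrigues(r)[0].T@t)
im=cv2.imread("pics/top0.png"); cv2.imwrite("pics/top0b.png",cv2.resize(im,(800,600),interpolation=cv2.INTER_CUBIC))
print(manip.get_state())
E
```

```text
top 457.2620032281613 [-0.14178823  0.          0.          0.          0.        ] [0.44757578 0.00729801 1.33019108]
side 405.9989336861461 [0.04176958 0.         0.         0.         0.        ] [0.27527777 0.74115593 0.83244537]
{'clock': 0.1, 'qpos': array([-1.31598621e+00,  2.76583838e-01,  1.50601784e+00,  1.84513398e-05,
        1.36072391e+00, -1.21042865e-01]), 'qd': array([ 0.00136276, -0.00197911, -0.00225859, -0.0010686 ,  0.00105789,
       -0.000223  ]), 'effort': array([ 2.79418273e-04, -4.17702305e+01, -2.46403903e+01, -2.52880682e-04,
        5.82071618e-03, -8.36127072e-06]), 'position': array([ 0.21091961, -0.53440369,  0.23049202]), 'ee_rot': array([-8.65135584e-04,  9.82393716e-01,  1.86820330e-01, -4.89084477e-05]), 'contact_force': array([0.09148651, 0.67773162, 0.18892086]), 'moment': array([-0.00984325, -0.01163011, -0.04650534]), 'width': 0.08542960162374096}
```

View pics/top0b.png

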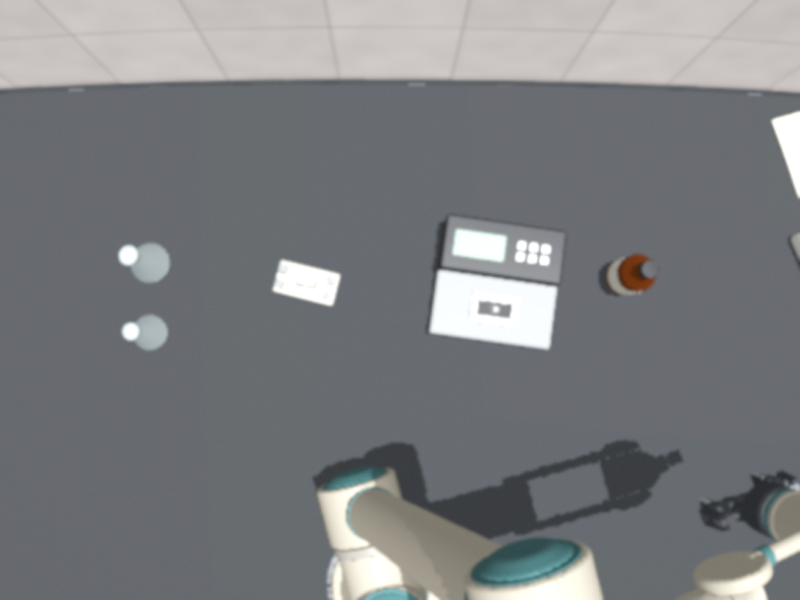

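View pics/side0.png

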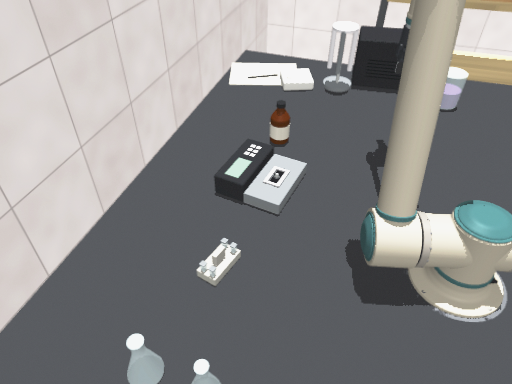

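The top view shows the carrier at about (307,283), the deck at (493,308) and the pin at (495,309) in the 800 px picture. The flasks are far left and the amber bottle is right of the photometer. Next I'll measure these on zoomed crops.

```bash
python3 - <<'E'
from h import *
im=cv2.imread("pics/top0.png")
a=im[155:205,165:230]; b=im[130:230,265:370]
A=cv2.resize(a,None,fx=6,fy=6,interpolation=cv2.INTER_CUBIC); B=cv2.resize(b,None,fx=4,fy=4,interpolation=cv2.INTER_CUBIC)
C=np.zeros((400,820,3),np.uint8);C[:300,:390]=A;C[:400,395:815]=B
cv2.imwrite("pics/c1.png",C[:,:800])
g=cv2.cvtColor(im,cv2.COLOR_BGR2GRAY)
for nm,(r0,r1,c0,c1),th in(("carrier",(155,205,165,230),140),("deck",(170,230,265,370),125)):
    s=np.zeros_like(g); s[r0:r1,c0:c1]=g[r0:r1,c0:c1]>th
    cs=max(cv2.findContours(s,0,1)[0],key=cv2.contourArea)
    bx=cv2.boxPoints(cv2.minAreaRect(cs)); P=back("top",bx,0.024 if nm=="carrier" else .04)
    print(nm,bx,P,P.mean(0),np.linalg.norm(np.diff(P,axis=0),axis=1))
    e=np.diff(P,axis=0); print(np.degrees(np.arctan2(e[:,1],e[:,0])))
E
```

```text
carrier [[173.11765 186.52943]
 [178.64706 164.41179]
 [218.64706 174.41179]
 [213.11765 196.52943]] [[0.5444678  0.21597667 0.024     ]
 [0.60821804 0.20059403 0.024     ]
 [0.57898114 0.08531329 0.024     ]
 [0.5155103  0.10102027 0.024     ]] [0.56179432 0.15072607 0.024     ] [0.06557986 0.11893042 0.06538545]
[ -13.56589549 -104.23100556  166.10039727]
deck [[273.37994 213.34   ]
 [279.39996 171.19998]
 [357.8     182.4    ]
 [351.77997 224.54001]] [[ 0.46672083 -0.07013698  0.04      ]
 [ 0.58623956 -0.08800344  0.04      ]
 [ 0.55404136 -0.31322282  0.04      ]
 [ 0.43367317 -0.29377993  0.04      ]] [ 0.51016873 -0.1912858   0.04      ] [0.12084675 0.22750933 0.12192837]
[ -8.50200101 -98.13608505 170.82435334]
```

View pics/c1.png

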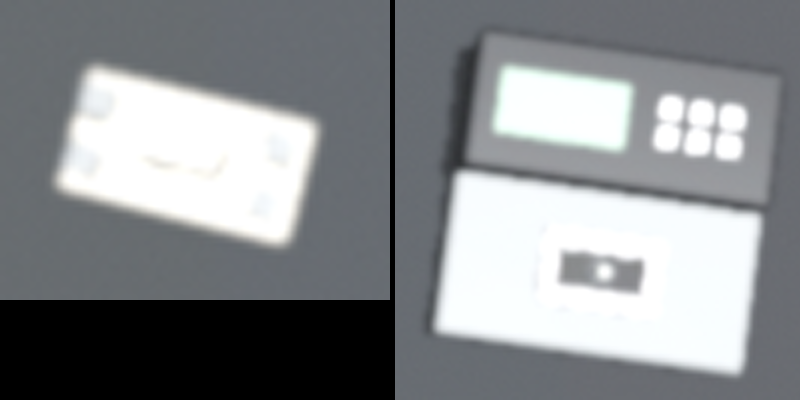

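```bash
cat >> h.py <<'E'
from scipy.optimize import minimize
def fitbox(n,g,x0,sx,sy,z0,z1,roi,clip=(80,200)):
    r0,r1,c0,c1=roi; S=8
    t=np.clip((g[r0:r1,c0:c1].astype(float)-clip[0])/(clip[1]-clip[0]),0,1)
    def cost(p):
        x,y,a=p; c,s=np.cos(a),np.sin(a); X=[]
        for z in(z0,z1):
            for i,j in((1,1),(1,-1),(-1,-1),(-1,1)):
                dx,dy=i*sx/2,j*sy/2; X.append([x+c*dx-s*dy,y+s*dx+c*dy,z])
        u=(proj(n,X)-[c0,r0]+.5)*S-.5
        m=np.zeros(((r1-r0)*S,(c1-c0)*S),np.float32)
        cv2.fillConvexPoly(m,np.round(cv2.convexHull(u.astype(np.float32))*16).astype(np.int32),1,shift=4)
        m=cv2.GaussianBlur(m,(0,0),S*.7)
        m=cv2.resize(m,(c1-c0,r1-r0),interpolation=cv2.INTER_AREA)
        return ((m-t)**2).sum()
    s=np.array(x0)+np.array([[0,0,0],[.01,0,0],[0,.01,0],[0,0,.06]])
    r=minimize(cost,x0,method="Nelder-Mead",options=dict(initial_simplex=s,xatol=1e-5,fatol=1e-4))
    return r.x,r.fun
E
python3 - <<'E'
from h import *
g=cv2.cvtColor(cv2.imread("pics/top0.png"),cv2.COLOR_BGR2GRAY)
print(g[160,170],g[180,185],g[205,285],g[225,320],g[188,310],g[165,320])
pc,f=fitbox("top",g,[.562,.151,-.24],.056,.110,0,.024,(155,205,165,230)); print("carrier",pc,f)
pd,f=fitbox("top",g,[.510,-.191,-.14],.115,.220,0,.04,(176,235,265,370)); print("deck",pd,f)
a=np.array([[ (92,65),(320,120),(290,245),(57,188)]],float)[0]/6-.42+[165,155]
print(back("top",a,.024))
d=np.array([(455,172),(763,212),(742,374),(434,332)],float)/4-.4+[[265-395/4,130]]
D=back("top",d,.04);print(D,D.mean(0))
e=D[1]-D[0];e2=D[2]-D[3];print([np.arctan2(q[0],-q[1]) for q in(e,e2)])
for z,p in((.054,(604,271)),(.046,(602,272)),(.046,(560,270)),(.046,(645,275))):
    P=back("top",[np.array(p)/4-.4+[265-395/4,130]],z)[0]; a=pd[2];v=P[:2]-pd[:2]
    print(p,P,"in deck",np.cos(a)*v[0]+np.sin(a)*v[1],-np.sin(a)*v[0]+np.cos(a)*v[1])
E
```

```text
107 255 254 109 255 253
carrier [ 0.56224438  0.15152161 -0.22771899] 203.43516510806379
deck [ 0.51007662 -0.19244753 -0.13581259] 211.38974454554406
[[0.60530417 0.19690734 0.024     ]
 [0.57850161 0.08741713 0.024     ]
 [0.51870685 0.10161084 0.024     ]
 [0.54623153 0.2132165  0.024     ]]
[[ 0.58224156 -0.08854223  0.04      ]
 [ 0.55346896 -0.30970543  0.04      ]
 [ 0.4377802  -0.29258613  0.04      ]
 [ 0.46879842 -0.07289191  0.04      ]] [ 0.51057229 -0.19093142  0.04      ]
[np.float64(-0.12937006920097846), np.float64(-0.14026105287912496)]
(604, 271) [ 0.51085244 -0.19196288  0.054     ] in deck 0.0007030554593832681 0.0005852254526708997
(602, 272) [ 0.51054593 -0.19177823  0.046     ] in deck 0.0003743687112898567 0.0007266748480543083
(560, 270) [ 0.51205458 -0.16191336  0.046     ] in deck -0.0021744400932215448 0.030520801786962495
(645, 275) [ 0.50831935 -0.22245433  0.046     ] in deck 0.0023216970976026336 -0.029968420237256238
```

```bash
python3 - <<'E'
from h import *
g=cv2.cvtColor(cv2.imread("pics/top0.png"),cv2.COLOR_BGR2GRAY)
for hi in (200,250):
  print(fitbox("top",g,[.562,.151,-.24],.056,.110,0,.024,(155,205,165,230),(112,hi)))
  print(fitbox("top",g,[.510,-.191,-.14],.115,.220,0,.04,(176,235,265,370),(112,hi)))
print(back("top",[[648/1.5625,269/1.5625],[638/1.5625,278/1.5625]],[.15,.0]))
s=manip.get_state();print(s["position"])
E
```

```text
(array([ 0.56220734,  0.15159633, -0.23411292]), np.float64(66.83943241419715))
(array([ 0.51049769, -0.19232995, -0.14226075]), np.float64(63.091150159535))
(array([ 0.56239122,  0.15134499, -0.24265263]), np.float64(25.448776491555773))
(array([ 0.51087401, -0.19230806, -0.14658827]), np.float64(83.21550264312116))
[[ 0.57226055 -0.44166097  0.15      ]
 [ 0.57072999 -0.47818769  0.        ]]
[ 0.21091961 -0.53440369  0.23049202]
```

Call:
carry_out(moves=[60, 2.2, 4.2, 0, 0.06, 60, 2.2, 4.2, 0, 0.06, 60, 2.2, 4.2, 0, 0.06, 60, 2.2, 4.2, 0, 0.06, 60, 2.2, 4.2, 0, 0.06, 60, 2.2, 4.2, 0, 0.06, 60, 2.2, 4.2, 0, 0.06, 60, 2.2, 4.2, 0, 0.06, 60, 2.2, 4.2, 0, 0.06, 60, 2.2, 4.2, 0, 0.06])

```text
clock: 1.1
position: [0.4314, -0.113, 0.2312]
ee_rot: [0.0, 0.883, 0.47, -0.0]
contact_force: [0.1, -1.1, 0.1]
width: 0.0512
```

Call:
carry_out(moves=[60, 2.18, 4.4, 0, 0.059, 60, 2.18, 4.4, 0, 0.059, 60, 2.18, 4.4, 0, 0.059, 60, 2.18, 4.4, 0, 0.059, 60, 2.18, 4.4, 0, 0.059, 60, 2.18, 4.4, 0, 0.059, 60, 0, 0, -2.5, 0, 60, 0, 0, -2.5, 0, 60, 0, 0, -2.5, 0, 60, 0, 0, -2.5, 0])

```text
clock: 2.1
position: [0.5614, 0.1494, 0.1299]
ee_rot: [-0.0, 0.787, 0.617, -0.0]
contact_force: [-0.9, 0.4, 0.4]
width: 0.0508
```

```bash
python3 - <<'E'
from h import *
im=np.array(snap("side","s1")); s=manip.get_state(); print(s["position"],s["ee_rot"],2*np.arctan2(s["ee_rot"][2],s["ee_rot"][1])-np.pi/2)
cv2.imwrite("pics/s1b.png",cv2.resize(im[180:320,140:300,::-1],None,fx=4,fy=4,interpolation=cv2.INTER_CUBIC))
E
```

```text
[0.55847116 0.14880011 0.12565035] [-0.00225122  0.78686303  0.61711089 -0.0039569 ] -0.240648531369976
```

View pics/s1b.png

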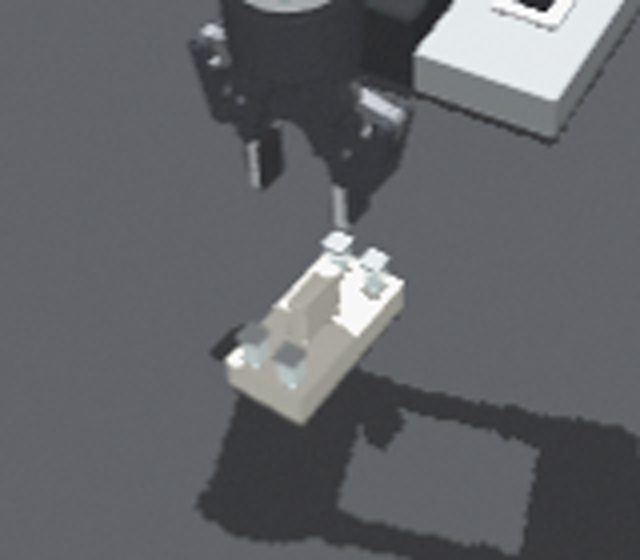

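The side crop shows the open fingers straddling above the carrier's rib, jaws across the rib. I'll check the block corners against the top-camera fit and let the arm settle.

Call:
carry_out(moves=[60, 0, 0, -0.5, 0, 60, 0, 0, -0.5, 0, 60, 0, 0, -0.5, 0, 60, 0, 0, -0.5, 0, 60, 0, 0, 0, 0, 60, 0, 0, 0, 0, 60, 0, 0, 0, 0, 60, 0, 0, 0, 0, 60, 0, 0, 0, 0, 60, 0, 0, 0, 0])

```text
clock: 3.15
position: [0.5619, 0.1491, 0.1114]
ee_rot: [0.0, 0.787, 0.617, 0.0]
contact_force: [0.4, 0.2, 0.1]
width: 0.0512
```

```bash
python3 - <<'E'
from h import *
s=manip.get_state(); print(s["position"],s["contact_force"],2*np.arctan2(s["ee_rot"][2],s["ee_rot"][1])-np.pi/2)
c=np.array([[303,405],[228,367],[403,280]])/4+[140,180]
print(back("side",c-.4,.024))
x,y,a=.5623,.1515,-.24
for i,j in((-1,1),(1,1),(-1,-1)): print(x+np.cos(a)*i*.028-np.sin(a)*j*.055,y+np.sin(a)*i*.028+np.cos(a)*j*.055)
E
```

```text
[0.56190481 0.14910381 0.11142601] [0.44648345 0.15967999 0.05575609] -0.24096408623936827
[[0.5425186  0.21509089 0.024     ]
 [0.5966765  0.20390685 0.024     ]
 [0.51872246 0.10478607 0.024     ]]
0.5481761811576356 0.2115792621568214
0.6025711077493492 0.19826791507690186
0.5220288922506509 0.10473208492309813
```

Call:
carry_out(moves=[60, 0, 0.27, -1.7, 0, 60, 0, 0, -1.7, 0, 60, 0, 0, -1.7, 0, 60, 0, 0, -1.2, 0, 60, 0, 0, -1.0, 0, 60, 0, 0, -0.6, 0, 60, 0, 0, -0.4, 0, 60, 0, 0, 0, 0, 60, 0, 0, 0, 0, 60, 0, 0, 0, 0])

```text
clock: 4.15
position: [0.5623, 0.1519, 0.0289]
ee_rot: [0.0, 0.787, 0.617, 0.001]
contact_force: [0.3, 0.1, -0.3]
width: 0.0509
```

Call:
carry_out(moves=[30, 0, 0, 0, 0, 10, 0, 0, 0, 0, 0, 0, 0, 0, 0, 0, 0, 0, 0, 0, 0, 0, 0, 0, 0, 0, 0, 0, 0, 0, 0, 0, 0, 0, 0, 0, 0, 0, 0, 0, 0, 0, 0, 0, 0, 0, 0, 0, 0, 0], squeeze=60)

```text
clock: 5.15
position: [0.562, 0.1519, 0.0286]
ee_rot: [0.0, 0.787, 0.617, 0.0]
contact_force: [-0.5, 1.1, 5.2]
width: 0.013
```

Call:
carry_out(moves=[0, 0, 0, 1.0, 0, 0, 0, 0, 2.5, 0, 0, 0, 0, 3.5, 0, 0, 0, 0, 3.0, 0, 0, 0, 0, 0, 0, 0, -0.51, -3.44, 0, 0.01, 0, -0.51, -3.44, 0, 0.01, 0, -0.51, -3.44, 0, 0.01, 0, -0.51, -3.44, 0, 0.01, 0, -0.51, -3.44, 0, 0.01])

```text
clock: 6.15
position: [0.5349, -0.0213, 0.1269]
ee_rot: [-0.001, 0.771, 0.637, -0.001]
contact_force: [0.5, -0.1, -1.7]
width: 0.0129
```

Call:
carry_out(moves=[0, -0.51, -3.44, 0, 0.01, 0, -0.51, -3.44, 0, 0.01, 0, -0.51, -3.44, 0, 0.01, 0, -0.51, -3.44, 0, 0.01, 0, -0.51, -3.44, 0, 0.01, 0, 0, 0, 0, 0, 0, 0, 0, 0, 0, 0, 0, 0, 0, 0, 0, 0, 0, 0, 0, 0, 0, 0, 0, 0])

```text
clock: 7.15
position: [0.5109, -0.1911, 0.1282]
ee_rot: [-0.0, 0.755, 0.656, 0.0]
contact_force: [1.2, 0.1, -1.7]
width: 0.0135
```

```bash
python3 - <<'E'
from h import *
t=snap("top","t2");im=np.array(snap("side","s2")); s=manip.get_state(); print(s["position"],s["contact_force"],2*np.arctan2(s["ee_rot"][2],s["ee_rot"][1])-np.pi/2,s["width"])
A=cv2.resize(im[90:240,190:330,::-1],(560,600),interpolation=cv2.INTER_CUBIC)
cv2.imwrite("pics/s2b.png",A)
E
```

```text
[ 0.51098545 -0.19147218  0.12837584] [-0.02549445 -1.17411888 -2.7313041 ] -0.13981336781852938 0.013163778288310933
```

View pics/s2b.png

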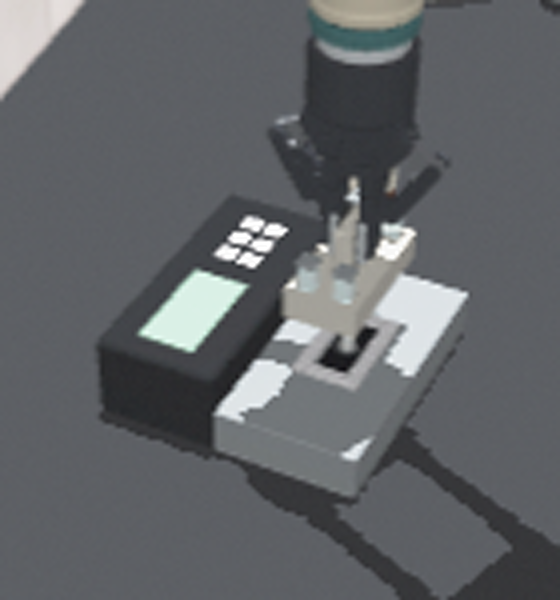

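The carrier is held level and aligned above the seat, and the pin is still visible near (350,345) in the crop. Next I lower it and feel for the pin tip.

Call:
carry_out(moves=[0, 0, 0, -1.5, 0, 0, 0, 0, -1.5, 0, 0, 0, 0, -0.7, 0, 0, 0, 0, -0.4, 0, 0, 0, 0, 0, 0, 0, 0, 0, 0, 0, 0, 0, 0, 0, 0, 0, 0, 0, 0, 0, 0, 0, 0, 0, 0, 0, 0, 0, 0, 0])

```text
clock: 8.25
position: [0.5109, -0.1923, 0.0875]
ee_rot: [0.0, 0.755, 0.656, 0.0]
contact_force: [-0.4, 1.1, -1.6]
width: 0.0132
```

Call:
carry_out(moves=[0, 0, 0, -0.1, 0, 0, 0, 0, -0.1, 0, 0, 0, 0, -0.1, 0, 0, 0, 0, -0.1, 0, 0, 0, 0, -0.1, 0, 0, 0, 0, -0.1, 0, 0, 0, 0, 0, 0, 0, 0, 0, 0, 0, 0, 0, 0, 0, 0, 0, 0, 0, 0, 0])

```text
clock: 9.25
position: [0.5109, -0.1922, 0.0814]
ee_rot: [0.0, 0.755, 0.656, 0.0]
contact_force: [-0.0, 1.1, -1.7]
width: 0.0128
```

Call:
carry_out(moves=[0, 0, 0, -0.1, 0, 0, 0, 0, -0.1, 0, 0, 0, 0, -0.05, 0, 0, 0, 0, -0.05, 0, 0, 0, 0, 0, 0, 0, 0, 0, 0, 0, 0, 0, 0, 0, 0, 0, 0, 0, 0, 0, 0, 0, 0, 0, 0, 0, 0, 0, 0, 0])

```text
clock: 10.25
position: [0.5108, -0.1922, 0.0783]
ee_rot: [0.0, 0.755, 0.656, 0.0]
contact_force: [0.5, 0.1, -0.8]
width: 0.0129
```

Call:
carry_out(moves=[0, 0, 0, -0.1, 0, 0, 0, 0, -0.1, 0, 0, 0, 0, -0.05, 0, 0, 0, 0, -0.05, 0, 0, 0, 0, -0.05, 0, 0, 0, 0, 0, 0, 0, 0, 0, 0, 0, 0, 0, 0, 0, 0, 0, 0, 0, 0, 0, 0, 0, 0, 0, 0])

```text
clock: 11.25
position: [0.5109, -0.1922, 0.0749]
ee_rot: [0.0, 0.755, 0.656, 0.0]
contact_force: [-0.2, -0.1, -2.0]
width: 0.0133
```

```bash
python3 - <<'E'
from h import *
im=np.array(snap("side","s3")); s=manip.get_state(); print(s["position"],s["contact_force"],s["moment"],s["width"])
cv2.imwrite("pics/s3b.png",cv2.resize(im[120:220,200:320,::-1],(720,600),interpolation=cv2.INTER_CUBIC))
E
```

```text
[ 0.51084054 -0.19221785  0.07486854] [-0.52509753  0.62881987 -1.41476741] [0.01255095 0.01885155 0.02740607] 0.012937973192734986
```

View pics/s3b.png

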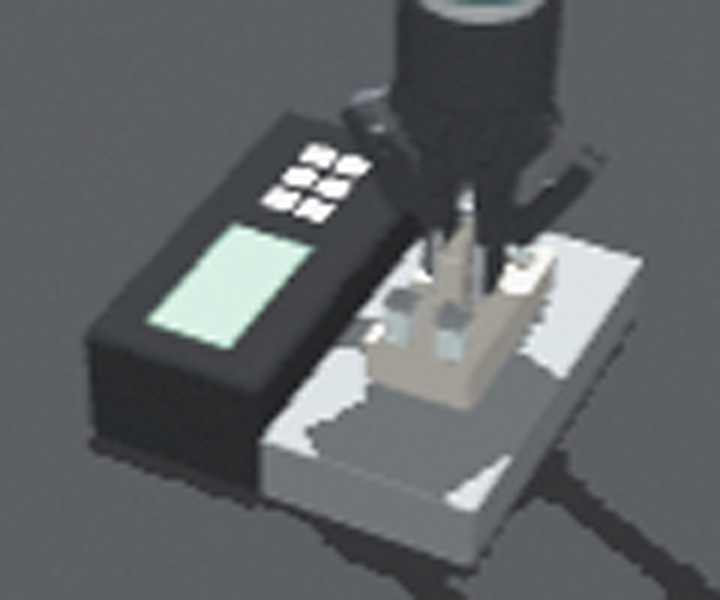

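The carrier sits low over the seat, square with the deck, with no pin contact on the way down, so the socket went straight over the pin. Next I press against the spring and watch the force.

Call:
carry_out(moves=[0, 0, 0, -0.1, 0, 0, 0, 0, -0.1, 0, 0, 0, 0, -0.1, 0, 0, 0, 0, 0, 0, 0, 0, 0, 0, 0, 0, 0, 0, 0, 0, 0, 0, 0, 0, 0, 0, 0, 0, 0, 0, 0, 0, 0, 0, 0, 0, 0, 0, 0, 0], squeeze=90)

```text
clock: 12.3
position: [0.5109, -0.1923, 0.0719]
ee_rot: [0.0, 0.755, 0.656, 0.0]
contact_force: [-1.1, 0.5, 4.9]
width: 0.0126
```

Call:
carry_out(moves=[0, 0, 0, -0.1, 0, 0, 0, 0, -0.1, 0, 0, 0, 0, -0.05, 0, 0, 0, 0, -0.05, 0, 0, 0, 0, 0, 0, 0, 0, 0, 0, 0, 0, 0, 0, 0, 0, 0, 0, 0, 0, 0, 0, 0, 0, 0, 0, 0, 0, 0, 0, 0])

```text
clock: 13.3
position: [0.5109, -0.1923, 0.0692]
ee_rot: [0.0, 0.755, 0.656, 0.0]
contact_force: [-1.5, -0.0, 7.0]
width: 0.013
```

Call:
carry_out(moves=[0, 0, 0, -0.05, 0, 0, 0, 0, -0.05, 0, 0, 0, 0, -0.05, 0, 0, 0, 0, 0, 0, 0, 0, 0, 0, 0, 0, 0, 0, 0, 0, 0, 0, 0, 0, 0, 0, 0, 0, 0, 0, 0, 0, 0, 0, 0, 0, 0, 0, 0, 0])

```text
clock: 14.3
position: [0.5109, -0.1922, 0.0686]
ee_rot: [0.0, 0.755, 0.656, 0.0]
contact_force: [-4.5, 1.0, 13.1]
width: 0.0129
```

Call:
carry_out(moves=[0, 0, 0, -0.05, 0, 0, 0, 0, -0.05, 0, 0, 0, 0, 0, 0, 0, 0, 0, 0, 0, 0, 0, 0, 0, 0, 0, 0, 0, 0, 0, 0, 0, 0, 0, 0, 0, 0, 0, 0, 0, 0, 0, 0, 0, 0, 0, 0, 0, 0, 0])

```text
clock: 15.3
position: [0.5109, -0.1923, 0.0686]
ee_rot: [0.001, 0.755, 0.656, 0.0]
contact_force: [-5.4, 3.2, 19.2]
width: 0.0126
```

```bash
python3 - <<'E'
from h import *
im=np.array(snap("side","s4")); s=manip.get_state(); print(s["position"],s["contact_force"],s["moment"],s["width"])
cv2.imwrite("pics/s4b.png",cv2.resize(im[120:220,200:320,::-1],(720,600),interpolation=cv2.INTER_CUBIC))
E
```

```text
[ 0.51093976 -0.19224871  0.06863454] [-5.70613426  2.00006315 19.89811849] [ 0.41753367  0.79421369 -0.03431219] 0.01269825553827633
```

View pics/s4b.png

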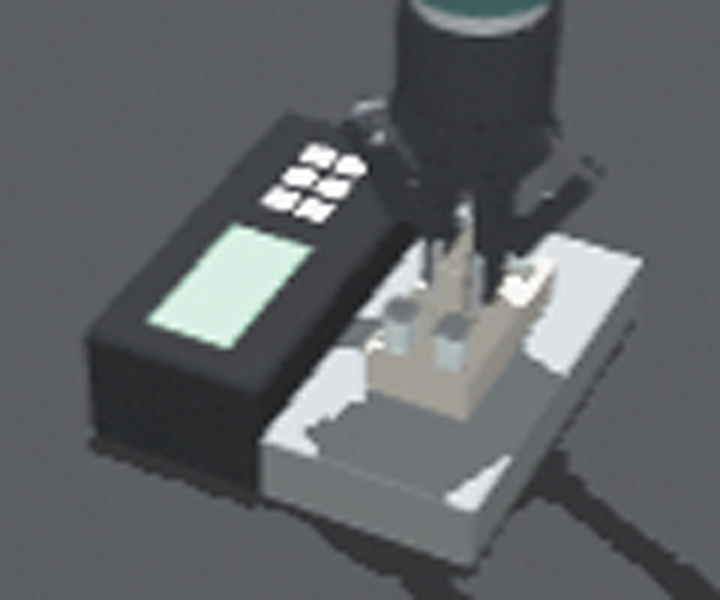

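The carrier now touches the deck. The height stopped changing at 0.0686 m, which is the bench grip height plus 40 mm, while the force rose past the spring's 10 N. I'm handing in.

```bash
python3 -c "
from h import *
print(manip.sign_off()); s=manip.get_state(); print(s['position'],s['contact_force'])"
```

```text
the job is handed in; nothing more can be done
None
the job is handed in; nothing more can be done
```

The carrier is on the pin, pressed fully home on the deck, and I handed the job in at about 15 s still holding it down at about 20 N with a 90 N grip.

- **Pick and fit:** I gripped the carrier by its rib, turned it to the photometer's yaw (-0.14 rad) and lowered it over the measured pin position. The socket dropped over the pin on the first descent, so there was no need to feel along the slot. I felt no pin contact down to the seat's height.
- **Pressing home:** The upward force rose to about 7 N on the spring. Travel then stopped at TCP z = 0.0686 m, which is the bench grip height plus the 40 mm deck height. The force climbed from 13 to 20 N with no further travel.
- **Last picture:** The side view shows the carrier flat on the deck and square with it. The arm's path kept well away from the flasks and the amber bottle, but I took no final picture of them.
- **Disagreements:** The two cameras differed by about 3–6 mm on the carrier's starting position. At the end there was a steady sideways load of about 6 N, which I left uncorrected.

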